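# Set out the fever kit on the tin-lid shelf and the bamboo tray

## Task

Set out the fever kit, in this order: stand the short glass jar on the tin-lid shelf midway between the tilt-out bin and the cup and in line with them, then set the spare thermometer cover upright on the middle of the jar's lid, then lay the thermometer lengthwise (along the tray's long sides) in the middle of the half of the bamboo tray nearer the robot, and last lay the larger measuring spoon, bowl up, lengthwise directly behind it in the middle of the far half. Keep the glass jar upright and set it down without dropping it, and leave the tall jar and the small spoon where they are.

Things in the scene. Friction and masses are not known exactly. Their poses are not given: they have to be found in the camera images.
- jar: The SHORT round glass jar with a steel screw-top lid, pale contents: glass 48 mm in diameter up to 42 mm high, lid 44 mm in diameter, flat on top, 62 mm high overall, 0.11 to 0.18 kg, stands upright. Origin: centre of its underside, z up. Loose.
- cover: The spare thermometer cover: a small solid white plastic cap, 34 mm in diameter at the foot, 33 mm at 20 mm height, narrowing to a flat top 24 mm across, 27 mm high, stands on its foot. Origin: centre of its underside, z up. Loose.
- thermometer: The purple forehead thermometer lying flat: a bar 130 mm long (its x), 32 mm wide (y), 26 mm high, with a head 40 mm wide and 28 mm high over the 32 mm at its +x end; dark display and white button on top. Grip it across the 32 mm at its middle. Origin: centre of its underside, z up. Loose, about 0.09 kg.
- spoon: The LARGER steel measuring spoon, bowl up, 130 mm long along its x: at +x a flat-bottomed bowl 42 mm across, 16 mm high, centred 44 mm ahead of the origin; handle 12 mm wide, 5 mm thick, from the bowl to x = -65 mm, its mid-thickness 12 mm high at the bowl, 3 mm at the end. Good grip: across the handle at x = +5 mm, 10 mm high. Origin: mid-length, at underside level, z up. Loose, 0.035 kg.
- shelf: The tin-lid shelf: a plain steel biscuit-tin lid laid flat-side up on two grey brackets on a white batten (batten on the far side). Flat top 160 mm (its x, away from the robot) by 340 mm (its y), 50 mm above the table; no rim stands up. Origin: at table level below the middle of the top. Fixed. It may be on the left or the right of the tray.
- tray: The bamboo tray: shallow rectangular tray on the table, 200 mm (its x, pointing away from the robot, so the far half is +x) by 250 mm (its y, the long sides), walls 6 mm thick, rim 14 mm high, inner floor 6 mm above the table. The middle of each half lies 47 mm from the tray's centre along x. Origin: centre of its underside. Fixed.
- bin: The grey tilt-out bin of spare covers on the shelf, 72 mm wide (y) by about 75 mm deep (x), 70 mm high above the shelf, clear sloping front towards the robot. Its x is the shelf's x. Origin: under its centre, on the shelf top. Fixed; at either end of the shelf, 200 mm from the cup along the shelf's y.
- cup: The white ceramic cup without a handle on the shelf, 72 mm across the rim, 66 mm high. Origin: centre of its underside, on the shelf top. Fixed, 200 mm from the bin along the shelf's y.
- tall_jar: The TALL glass jar, like the short one but 60 mm in diameter and 95 mm high. Not wanted: leave it alone. Origin: centre of its underside. Loose.
- small_spoon: The SMALL measuring spoon, like the larger one but 81 mm long with a bowl 26 mm across. Not wanted: leave it alone. Origin: middle of its length, underside. Loose.

How it is judged:
On the way, in this order (a step that is already met when the one before it is completed fails the run):
1. the short jar stands on the shelf midway between bin and cup, released (horizontal distance between jar and bin below 0.112 m and horizontal distance between jar and cup below 0.112 m and x of jar in the frame of bin between -0.015 and 0.015 m and z of jar in the frame of shelf between 0.045 and 0.055 m and angle between jar's own z axis and vertical below 0.1 rad and contact force between the fingers and jar below 0.05 N), for 0.2 s.
2. the cover stands on the jar's lid, released (horizontal distance between cover and jar below 0.012 m and z of cover in the frame of jar between 0.057 and 0.067 m and angle between cover's own z axis and vertical below 0.12 rad and horizontal distance between jar and bin below 0.112 m and horizontal distance between jar and cup below 0.112 m and x of jar in the frame of bin between -0.015 and 0.015 m and z of jar in the frame of shelf between 0.045 and 0.055 m and angle between jar's own z axis and vertical below 0.1 rad and contact force between the fingers and cover below 0.05 N), for 0.2 s.
3. the thermometer lies lengthwise in the middle of the near half of the tray, released (x of thermometer in the frame of tray between -0.062 and -0.032 m and y of thermometer in the frame of tray between -0.02 and 0.02 m and z of thermometer in the frame of tray between 0 and 0.012 m and angle between the x axis of thermometer and the y axis of tray, either way round below 0.2 rad and angle between thermometer's own z axis and vertical below 0.12 rad and contact force between the fingers and thermometer below 0.05 N), for 0.2 s.
4. the larger spoon lies lengthwise in the middle of the far half of the tray, released (x of spoon in the frame of tray between 0.032 and 0.062 m and y of spoon in the frame of tray between -0.02 and 0.02 m and z of spoon in the frame of tray between 0 and 0.012 m and angle between the x axis of spoon and the y axis of tray, either way round below 0.2 rad and angle between spoon's own z axis and vertical below 0.12 rad and contact force between the fingers and spoon below 0.05 N), for 0.2 s.
At the end, for the whole second after the job is handed in: Jar upright on shelf, within 112 mm of bin and of cup, 15 mm of their line; cover upright on its lid, centred to 12 mm; thermometer (near half) and spoon (far half) flat on the tray, within 15 mm across, 20 mm along of the half's middle, 0.2 rad of the long sides; all at rest (horizontal distance between jar and bin below 0.112 m and horizontal distance between jar and cup below 0.112 m and x of jar in the frame of bin between -0.015 and 0.015 m and z of jar in the frame of shelf between 0.045 and 0.055 m and angle between jar's own z axis and vertical below 0.1 rad and linear speed of each of jar, cover, thermometer, spoon below 0.02 m/s and angular speed of each of jar, cover, thermometer, spoon below 0.3 rad/s and horizontal distance between cover and jar below 0.012 m and z of cover in the frame of jar between 0.057 and 0.067 m and angle between each of cover, thermometer, spoon's own z axis and vertical below 0.12 rad and x of thermometer in the frame of tray between -0.062 and -0.032 m and y of thermometer in the frame of tray between -0.02 and 0.02 m and z of thermometer in the frame of tray between 0 and 0.012 m and angle between the x axis of each of thermometer, spoon and the y axis of tray, either way round below 0.2 rad and x of spoon in the frame of tray between 0.032 and 0.062 m and y of spoon in the frame of tray between -0.02 and 0.02 m and z of spoon in the frame of tray between 0 and 0.012 m); the robot touches nothing.
It fails at once if the tall jar was moved (over 25 mm) (distance of tall_jar from where it was at the start of the episode above 0.025 m).
It fails at once if the small spoon was moved (over 25 mm) (distance of small_spoon from where it was at the start of the episode above 0.025 m).
It fails at once if the glass jar was tipped (over 0.6 rad) (angle between jar's own z axis and vertical above 0.6 rad).
It fails at once if the glass jar was dropped (falling freely faster than 0.6 m/s) (linear speed of jar above 0.6 m/s and contact force between anything else and jar below 0.05 N).
It also fails if it takes over 125 s, if anything falls off the work surface, if the arm or the gripper's body presses on something with over 40 N, if the wrist force passes 120 N, or if a joint passes its speed limit or range.

## Robot

A 6-joint arm with a two-finger parallel gripper is mounted at the origin on the work surface. World frame = base frame: x ahead of the robot, y to its left, z up, the work surface at z = 0. Lengths are in m, angles in rad, forces in N, time in s.
With the tool pointing down it reaches from about 0.25 to 0.775 m from the base axis. Payload 4 kg.
Tool frame: the origin (TCP) lies at the very end of the fingers, on their centre line; the grasp point (between the pads) lies 19 mm behind it (robot.tcp_to_grasp is the distance from the TCP to the grasp point, in m); z points along the fingers, y is the line along which they close (so a half turn about z gives the same grasp; the last joint's range is limited). The gripper opens to 94 mm and grips with 3 to 60 N. Pads are 16 mm wide; open, the fingers measure 119 mm over their backs; the gripper's body (75 mm by 177 mm) begins 78 mm behind the grasp point.
Start: joints at [-1.262, 0.087, 1.371, -0, 1.684, -0.103], TCP at [0.22, -0.504, 0.206] pointing down, gripper open.
Joint ranges: [-3.1, 3.1], [-0.76, 2.03], [0.27, 2.55], [-1.08, 4.22], [0.17, 2.65], [-2.57, 2.57]. Speed limits (rad/s): [2.79, 2.79, 3.14, 3.14, 3.14, 3.14].

## Interface

Orientations are given as [roll, pitch, yaw] about the fixed x, y, z axes, in that order (R = Rz(yaw) Ry(pitch) Rx(roll)).
In Python, from bench import robot, snapshot gives the robot as it stands (robot), with the cameras as plain functions.
- The arm moves only by the tool nudge_tcp, called after "Emit:" by a JSON object that holds its "api" and its "payload", one argument or row to a line. Schema: {"type":"object","properties":{"plan":{"type":"array","items":{"type":"array","items":{"type":"number"},"minItems":5,"maxItems":5},"minItems":1,"maxItems":20},"only":{"type":"string"},"quiet":{"type":"boolean"},"lines":{"type":"string"}},"required":["plan"],"additionalProperties":false}. plan is a list of rows, 1 to 20 of them, each of 5 numbers: the finger opening in m, then dx, dy, dz in m, then a turn about the tool's z in rad; each row shifts and turns the commanded pose from where the row before left it, along the tool's axes as they then stand; what a row does not reach is not made up. A row lasts 1/12 s, in which the tool goes at most 0.0417 m and 0.125 rad, less where a joint would pass 70% of its speed; a pose out of reach is approached as far as the arm can. The fingers move at their own pace and stop on an object; the grip force is fixed at half the most. Time passes only in rows, so rows that do not move let the fingers close. The tool returns the time, the measured TCP pose, the force, the opening and the grip force at its end. only (a regular expression) keeps the lines of the reply that match it, lines (a string "A,B") keeps lines A to B, and quiet returns only ok. Input that does not fit is refused with a message, and nothing moves.
- robot.get_obs(): the state, without advancing time (a new reading comes with each control period).
- snapshot(name): name is "scene" or "top" or "wrist"; returns a dict with "color" (420x560x3 uint8, blue, green, red), "fx", "fy", "cx", "cy" (pixels), "extrinsics" (4x4, takes a point from world to camera coordinates). Camera axes: x right, y down, z forward; pixel columns grow to the right and rows downward; lengths in m; the calibration is good to about 2 mm. A picture is of the moment at which its call begins. There is no depth.
- robot.close_job(): hands the job in; it is judged then, once.
The state is a dict: "time": time; "joint_positions": joint angles; "qvel": joint speeds; "joint_torque": joint torques, N m; "tool_pos": TCP position; "ee_rot": TCP orientation; "wrist_force": force on the tool from outside, world axes, zero at the start; "wrist_torque": the same for the moment, N m; "width": finger opening in m; "finger_force": force on a finger pad.
Only numpy, scipy, OpenCV 4.12 (cv2) and the standard library are available. Lean on these libraries where they do the work, as an engineer would, in place of code of your own. Each camera call takes 0.05 s, during which the arm holds its last target. There are 200 camera calls.

## Working session

There is one attempt and no reset: what is moved stays moved. The work goes in short steps, Python scripts to look and compute and a tool call to move; the robot and the scene stay as the last step left them, time stands still between calls to the robot, and variables do not carry over. Pictures are saved under pics/ and viewed, at most 15 in all, crops included, and the job is handed in when it is done.

```bash
ls; mkdir -p pics
```

Run:
```python
from bench import robot, snapshot
import cv2,pickle
for n in ("scene","top"):
    s=snapshot(n); cv2.imwrite(f"pics/{n}0.png",s["color"]); pickle.dump(s,open(f"{n}0.pkl","wb"))
    print(n,s["fx"],s["cx"],s["cy"],s["extrinsics"])
print(robot.get_obs())
```

```text
bench.py
pics
scene 397.5309302734788 277.0370908031267 216.96913321494316 [[ 0.1711535   0.98520621  0.00867151 -0.07292404]
 [ 0.64033661 -0.10454389 -0.76094651 -0.26012348]
 [-0.74878268  0.13579134 -0.64875666  1.35438646]
 [ 0.          0.          0.          1.        ]]
top 490.40407771172465 274.31041933981436 217.25374472645424 [[ 0.02206524 -0.99972707 -0.00767521 -0.01123851]
 [-0.98593126 -0.02048716 -0.16589101  0.51091667]
 [ 0.16568849  0.01122765 -0.98611422  0.9872297 ]
 [ 0.          0.          0.          1.        ]]
{'time': 0.1, 'joint_positions': array([-1.26210348e+00,  8.79118397e-02,  1.37207928e+00, -2.04403174e-05,
        1.68358703e+00, -1.03074485e-01]), 'qvel': array([-1.46636096e-04, -2.04117671e-03, -1.98198688e-03,  1.11085614e-03,
        8.83693024e-05,  2.85415979e-04]), 'joint_torque': array([ 1.69114850e-03, -3.41253197e+01, -3.03301656e+01,  7.19301822e-02,
        3.04231967e-02, -9.40167342e-05]), 'tool_pos': array([ 0.21998095, -0.50356516,  0.2044165 ]), 'ee_rot': array([-3.13961560e+00, -1.84084603e-04,  4.11764867e-01]), 'wrist_force': array([ 0.63012679,  0.40203483, -0.25122976]), 'wrist_torque': array([-0.01685635,  0.0088908 ,  0.02220195]), 'finger_force': 0.0, 'width': 0.0938654243908575}
```

View pics/scene0.png

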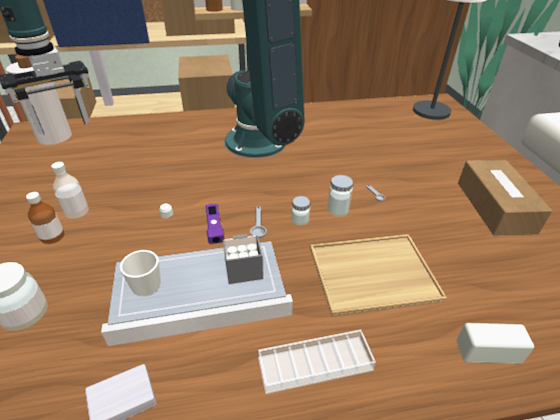

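View pics/top0.png

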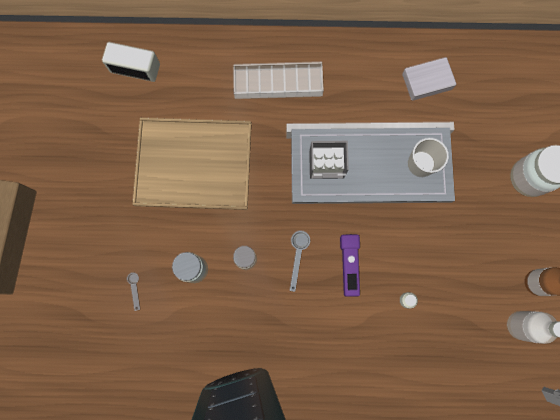

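The scene view has the shelf on the robot's right with the cup and bin, and the tray on its left. In the top view the short jar is near (245,257), the tall jar (188,267), the spoon (300,240)-(294,289), the thermometer (351,265), the cover (409,300), the cup (428,158), the bin (328,160) and the tray (193,163). I'll enlarge both views to refine these.

Run:
```python
import cv2
for n,(x,y,w,h) in dict(top=(120,110,350,210),scene=(95,160,360,180)).items():
    i=cv2.imread(f"pics/{n}0.png")[y:y+h,x:x+w]
    i=cv2.resize(i,None,fx=2.2,fy=2.2,interpolation=cv2.INTER_CUBIC)
    for k in range(0,w,20):
        cv2.line(i,(int(k*2.2),0),(int(k*2.2),5),(255,255,255),1)
        if k%40==0: cv2.putText(i,str(x+k),(int(k*2.2),15),0,.35,(255,255,255),1)
    for k in range(0,h,20):
        cv2.line(i,(0,int(k*2.2)),(5,int(k*2.2)),(255,255,255),1); cv2.putText(i,str(y+k),(6,int(k*2.2)+4),0,.35,(255,255,255),1)
    cv2.imwrite(f"pics/{n}z.png",i)
```

```text
(no output)
```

View pics/topz.png

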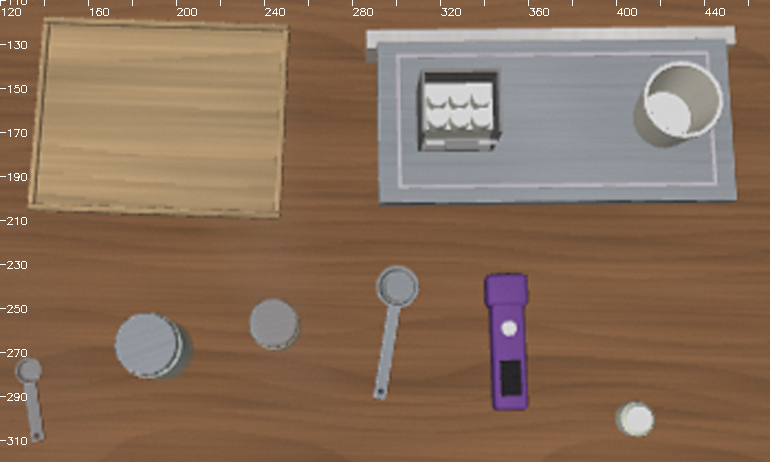

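View pics/scenez.png

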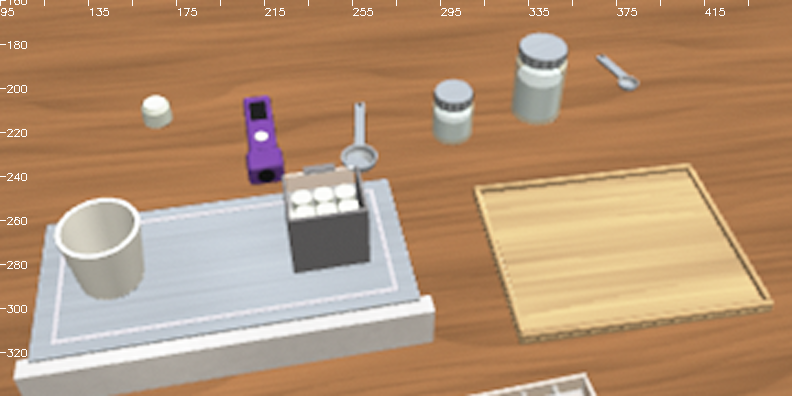

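Create geo.py:
```python
import numpy as np,pickle,cv2
C={n:pickle.load(open(f"{n}0.pkl","rb")) for n in("top","scene")}
def K(s): return np.array([[s["fx"],0,s["cx"]],[0,s["fy"],s["cy"]],[0,0,1]])
def tri(a,b,A=C["top"],B=C["scene"]):
    P=[K(s)@s["extrinsics"][:3] for s in(A,B)]
    X=cv2.triangulatePoints(P[0],P[1],np.array(a,float),np.array(b,float)).ravel(); return X[:3]/X[3]
def atz(p,z,s=C["top"]):
    E=s["extrinsics"];R,t=E[:3,:3],E[:3,3];o=-R.T@t
    d=R.T@np.linalg.inv(K(s))@np.array([p[0],p[1],1.]);return o+d*(z-o[2])/d[2]
T=lambda x,y:(120+x/2.2,110+y/2.2)
S=lambda x,y:(95+x/2.2,160+y/2.2)
```

Run:
```python
from geo import *
np.set_printoptions(precision=4,suppress=True)
for n,a,b,h in [("jar",(274,323),(454,93),.062),("cover",(636,418),(156,103),.027),("button",(509,328),(261,136),.027),("bowl",(398,287),(358,156),.015),("hend",(380,394),(360,106),.004),("cup",(684,100),(98,228),.116),("binbackL",(424,72),(369,203),.12),("binbackR",(499,71),(289,214),.12),("trFL",(45,18),(772,302),.014),("trFR",(289,27),(523,342),.014),("trNR",(279,217),(475,187),.014),("trNL",(29,208),(690,164),.014),("shNL",(380,203),(388,180),.05),("shNR",(736,201),(48,226),.05)]:
    print(n,tri(T(*a),S(*b)),"top@h",atz(T(*a),h),"sc@h",atz(S(*b),h,C["scene"]))
print("th",atz(T(506,275),.026),atz(T(510,408),.024), atz(T(378,43),.05),atz(T(727,42),.05))
print("tall",atz(T(150,345),.095),"small",atz(T(29,370),.01))
```

```text
jar [0.4257 0.0599 0.0569] top@h [0.425  0.0582 0.062 ] sc@h [0.4321 0.0604 0.062 ]
cover [ 0.3459 -0.283   0.0232] top@h [ 0.3459 -0.2828  0.027 ] sc@h [ 0.3511 -0.2811  0.027 ]
button [ 0.4282 -0.1632  0.0251] top@h [ 0.428  -0.1638  0.027 ] sc@h [ 0.4308 -0.1617  0.027 ]
bowl [ 0.4669 -0.0572  0.0133] top@h [ 0.4665 -0.058   0.015 ] sc@h [ 0.4689 -0.0562  0.015 ]
hend [ 0.3637 -0.0414  0.0011] top@h [ 0.3634 -0.0424  0.004 ] sc@h [ 0.3674 -0.0402  0.004 ]
cup [ 0.6304 -0.3084  0.1132] top@h [ 0.6296 -0.3092  0.116 ] sc@h [ 0.6341 -0.305   0.116 ]
binbackL [ 0.6492 -0.0718  0.1235] top@h [ 0.65   -0.0743  0.12  ] sc@h [ 0.6464 -0.0679  0.12  ]
binbackR [ 0.6512 -0.1408  0.1233] top@h [ 0.6522 -0.142   0.12  ] sc@h [ 0.6483 -0.1396  0.12  ]
trFL [0.7355 0.306  0.0125] top@h [0.7346 0.3048 0.014 ] sc@h [0.7364 0.3062 0.014 ]
trFR [0.7341 0.0586 0.0038] top@h [0.7298 0.056  0.014 ] sc@h [0.7413 0.0586 0.014 ]
trNR [0.5344 0.0616 0.0107] top@h [0.5335 0.06   0.014 ] sc@h [0.5378 0.0627 0.014 ]
trNL [0.5385 0.3096 0.011 ] top@h [0.5375 0.3074 0.014 ] sc@h [0.5413 0.3099 0.014 ]
shNL [ 0.5436 -0.0367  0.0456] top@h [ 0.5424 -0.0382  0.05  ] sc@h [ 0.5485 -0.0348  0.05  ]
shNR [ 0.5523 -0.3766  0.045 ] top@h [ 0.5513 -0.3763  0.05  ] sc@h [ 0.5582 -0.3725  0.05  ]
th [ 0.479  -0.1613  0.026 ] [ 0.3526 -0.1649  0.024 ] [ 0.7017 -0.0338  0.05  ] [ 0.7092 -0.3737  0.05  ]
tall [0.4002 0.1658 0.095 ] small [0.3789 0.2974 0.01  ]
```

Run:
```python
from geo import *
for p in [(297,272),(369,262)]: print("binfoot",atz(S(*p),.05,C["scene"]))
print(atz(T(421,150),.08),atz(T(493,150),.08))
```

```text
binfoot [ 0.65583402 -0.1378935   0.05      ]
binfoot [ 0.65481112 -0.07021451  0.05      ]
[ 0.58750267 -0.07483197  0.08      ] [ 0.58885161 -0.1418038   0.08      ]
```

Emit:
{"api": "nudge_tcp", "payload": {
  "plan": [
    [0.08, 0, 0, 0, -0.116],
    [0.08, 0, 0, 0, -0.116],
    [0.08, 0, 0, 0, -0.116],
    [0.08, 0, 0, 0, -0.116],
    [0.08, 0, 0, 0, -0.116],
    [0.08, 0, 0, 0, -0.116],
    [0.08, 0, 0, 0, -0.116],
    [0.08, 0, 0, 0, -0.116],
    [0.08, 0, 0, 0, -0.116],
    [0.08, 0, 0, 0, -0.115],
    [0.08, 0, 0, 0, 0]
  ]
}}

```text
time: 1.02
tool_pos: [0.22, -0.5037, 0.2048]
ee_rot: [-3.141, -0.001, 1.573]
wrist_force: [0.4, 0.1, -0.9]
width: 0.0799
finger_force: 0.0
```

Emit:
{"api": "nudge_tcp", "payload": {
  "plan": [
    [0.08, 0.035, 0.013, 0, 0],
    [0.08, 0.035, 0.013, 0, 0],
    [0.08, 0.035, 0.013, 0, 0],
    [0.08, 0.035, 0.013, 0, 0],
    [0.08, 0.035, 0.013, 0, 0],
    [0.08, 0.035, 0.013, 0, 0],
    [0.08, 0.035, 0.013, 0, 0],
    [0.08, 0.035, 0.013, 0, 0],
    [0.08, 0.035, 0.013, 0, 0],
    [0.08, 0.035, 0.013, 0, 0],
    [0.08, 0.035, 0.013, 0, 0],
    [0.08, 0.035, 0.013, 0, 0],
    [0.08, 0.035, 0.013, 0, 0],
    [0.08, 0.035, 0.013, 0, 0],
    [0.08, 0.035, 0.013, 0, 0],
    [0.08, 0.035, 0.013, 0, 0],
    [0.08, 0, 0, 0, 0],
    [0.08, 0, 0, 0, 0]
  ]
}}

```text
time: 2.52
tool_pos: [0.4279, 0.0575, 0.2049]
ee_rot: [-3.14, 0.0, 1.573]
wrist_force: [-0.4, -0.3, 0.0]
width: 0.0797
finger_force: 0.0
```

Run:
```python
from bench import robot, snapshot
import cv2,pickle
s=snapshot("wrist"); cv2.imwrite("pics/w1.png",s["color"]); pickle.dump(s,open("w1.pkl","wb")); print(s["extrinsics"],s["fx"])
```

```text
[[ 0.99999744  0.00141112 -0.00176654 -0.42746   ]
 [ 0.0018337  -0.96326125  0.26855985  0.02730495]
 [-0.00132267 -0.2685624  -0.96326138  0.40782812]
 [ 0.          0.          0.          1.        ]] 309.8912678954205
```

View pics/w1.png

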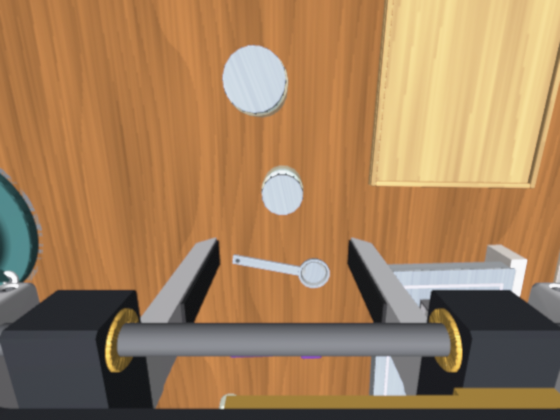

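The wrist view shows the jar lid centred at (282,194), the spoon bowl at (314,273), its handle end at (236,260), and tray corners at (372,185) and (535,186).

Run:
```python
from geo import *
W=pickle.load(open("w1.pkl","rb"));np.set_printoptions(precision=4,suppress=True)
for n,p,h in [("jar",(282,194),.062),("bowl",(314,273),.016),("hend",(236,260),.005),("trNR",(372,185),.014),("trFR",(535,186),.014)]: print(n,atz(p,h,W))
print(tri(T(274,323),(282,194),C["top"],W),tri(S(454,93),(282,194),C["scene"],W))
```

```text
jar [0.4261 0.0621 0.062 ]
bowl [ 0.4678 -0.0546  0.016 ]
hend [ 0.3644 -0.0414  0.005 ]
trNR [0.5353 0.0625 0.014 ]
trFR [0.7335 0.0616 0.014 ]
[0.4261 0.0591 0.049 ] [0.4263 0.0616 0.0575]
```

Emit:
{"api": "nudge_tcp", "payload": {
  "plan": [
    [0.08, 0.003, -0.001, 0.025, 0],
    [0.08, 0, 0, 0.03, 0],
    [0.08, 0, 0, 0.03, 0],
    [0.08, 0, 0, 0.03, 0],
    [0.08, 0, 0, 0.03, 0],
    [0.08, 0, 0, 0.025, 0],
    [0.08, 0, 0, 0.015, 0],
    [0.08, 0, 0, 0.008, 0],
    [0.04, 0, 0, 0, 0],
    [0.04, 0, 0, 0, 0],
    [0.04, 0, 0, 0, 0],
    [0.04, 0, 0, 0, 0],
    [0.04, 0, 0, 0, 0],
    [0.04, 0, 0, 0, 0],
    [0.04, 0, 0, 0, 0],
    [0.04, 0, 0, 0, 0]
  ]
}}

```text
time: 3.9
tool_pos: [0.4278, 0.0589, 0.0136]
ee_rot: [3.14, 0.0, 1.571]
wrist_force: [-0.9, -0.3, 5.4]
width: 0.0476
finger_force: 30.0
```

Emit:
{"api": "nudge_tcp", "payload": {
  "plan": [
    [0.04, 0, 0, -0.01, 0],
    [0.04, 0, 0, -0.02, 0],
    [0.04, 0, 0, -0.03, 0],
    [0.04, 0, 0, -0.03, 0],
    [0.04, 0, 0, -0.03, 0],
    [0.04, 0, 0, -0.02, 0],
    [0.04, 0, 0, -0.01, 0],
    [0.04, 0, 0, 0, 0]
  ]
}}

```text
time: 4.57
tool_pos: [0.4286, 0.0591, 0.1652]
ee_rot: [3.136, -0.0, 1.571]
wrist_force: [0.2, 0.3, -1.0]
width: 0.0473
finger_force: 30.0
```

Emit:
{"api": "nudge_tcp", "payload": {
  "plan": [
    [0.04, -0.01, 0.007, 0, 0],
    [0.04, -0.02, 0.015, 0, 0],
    [0.04, -0.03, 0.022, 0, 0],
    [0.04, -0.03, 0.022, 0, 0],
    [0.04, -0.03, 0.022, 0, 0],
    [0.04, -0.03, 0.022, 0, 0],
    [0.04, -0.03, 0.022, 0, 0],
    [0.04, -0.03, 0.022, 0, 0],
    [0.04, -0.03, 0.022, 0, 0],
    [0.04, -0.02, 0.015, 0, 0],
    [0.04, -0.007, 0.008, 0, 0],
    [0.04, 0, 0, 0, 0],
    [0.04, 0, 0, 0, 0]
  ]
}}

```text
time: 5.65
tool_pos: [0.625, -0.2085, 0.1588]
ee_rot: [-3.136, -0.002, 1.57]
wrist_force: [0.5, 0.4, -2.1]
width: 0.0473
finger_force: 30.0
```

Run:
```python
from bench import robot, snapshot
import cv2,pickle,numpy as np
for n in("wrist","top"):
    s=snapshot(n); cv2.imwrite(f"pics/{n}2.png",s["color"]); pickle.dump(s,open(f"{n}2.pkl","wb"))
a=cv2.imread("pics/wrist2.png"); b=cv2.resize(cv2.imread("pics/top2.png")[100:310,280:460],(360,420),interpolation=cv2.INTER_CUBIC)
cv2.imwrite("pics/c2.png",cv2.resize(np.hstack([a[:,100:500],b]),None,fx=1,fy=1))
```

```text
(no output)
```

View pics/c2.png

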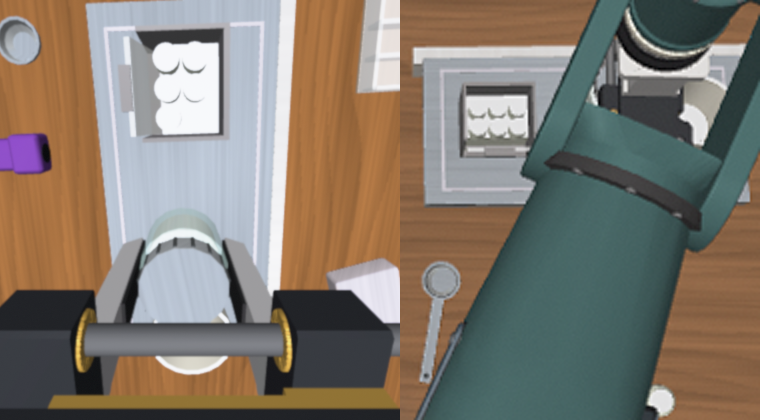

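The left panel (wrist, columns shifted by 100) shows the jar held upright over the shelf. The bin's back rim runs from (229,25) to (227,138), the shelf's near edge is at (88,5) to (105,220), and the cup rim peeks out at the bottom near (195,372).

Run:
```python
from geo import *
W=pickle.load(open("wrist2.pkl","rb"));np.set_printoptions(precision=4,suppress=True)
for n,p,h in [("binback+y",(329,25),.12),("binback-y",(327,138),.12),("binback bottom-y",(327,138),.12),("fronttop",(248,30),.12),("fronttop2",(245,137),.12),("shelf near",(188,5),.05),("shelf near2",(203,190),.05),("jarlid c",(284,290),.207),("jar foot far edge",(281,208),.145),("cuprim",(293,373),.116)]: print(n,atz(p,h,W))
```

```text
binback+y [ 0.6535 -0.0708  0.12  ]
binback-y [ 0.6548 -0.1403  0.12  ]
binback bottom-y [ 0.6548 -0.1403  0.12  ]
fronttop [ 0.6024 -0.0735  0.12  ]
fronttop2 [ 0.5982 -0.1396  0.12  ]
shelf near [ 0.5462 -0.0369  0.05  ]
shelf near2 [ 0.5476 -0.1918  0.05  ]
jarlid c [ 0.6254 -0.2069  0.207 ]
jar foot far edge [ 0.6232 -0.1835  0.145 ]
cuprim [ 0.6328 -0.3411  0.116 ]
```

Emit:
{"api": "nudge_tcp", "payload": {
  "plan": [
    [0.04, 0.001, 0.001, 0.015, 0],
    [0.04, 0, 0.001, 0.025, 0],
    [0.04, 0, 0, 0.025, 0],
    [0.04, 0, 0, 0.012, 0],
    [0.04, 0, 0, 0.006, 0],
    [0.04, 0, 0, 0.004, 0],
    [0.04, 0, 0, 0.003, 0],
    [0.04, 0, 0, 0.002, 0],
    [0.04, 0, 0, 0, 0],
    [0.04, 0, 0, 0, 0]
  ]
}}

```text
time: 6.58
tool_pos: [0.6287, -0.2073, 0.0717]
ee_rot: [3.14, 0.001, 1.571]
wrist_force: [0.7, -0.7, -1.1]
width: 0.0474
finger_force: 30.0
```

Emit:
{"api": "nudge_tcp", "payload": {
  "plan": [
    [0.04, 0, 0, 0.003, 0],
    [0.04, 0, 0, 0.002, 0],
    [0.04, 0, 0, 0, 0],
    [0.04, 0, 0, 0, 0]
  ]
}}

```text
time: 6.92
tool_pos: [0.628, -0.207, 0.0652]
ee_rot: [-3.141, -0.0, 1.571]
wrist_force: [-0.0, -0.0, -1.8]
width: 0.0471
finger_force: 30.0
```

Emit:
{"api": "nudge_tcp", "payload": {
  "plan": [
    [0.04, 0, 0, 0.001, 0],
    [0.04, 0, 0, 0.001, 0],
    [0.04, 0, 0, 0, 0]
  ]
}}

```text
time: 7.17
tool_pos: [0.6283, -0.2071, 0.0637]
ee_rot: [3.141, 0.0, 1.571]
wrist_force: [1.6, 0.2, -1.3]
width: 0.0474
finger_force: 30.0
```

Emit:
{"api": "nudge_tcp", "payload": {
  "plan": [
    [0.04, 0, 0, 0.001, 0],
    [0.04, 0, 0, 0, 0],
    [0.04, 0, 0, 0, 0]
  ]
}}

```text
time: 7.42
tool_pos: [0.6283, -0.2071, 0.0637]
ee_rot: [3.141, 0.001, 1.571]
wrist_force: [-2.4, 0.8, 5.3]
width: 0.0475
finger_force: 30.0
```

Emit:
{"api": "nudge_tcp", "payload": {
  "plan": [
    [0.04, 0, 0, 0.001, 0],
    [0.04, 0, 0, 0, 0],
    [0.04, 0, 0, 0, 0]
  ]
}}

```text
time: 7.67
tool_pos: [0.6283, -0.2072, 0.0637]
ee_rot: [3.14, 0.001, 1.571]
wrist_force: [-3.3, 2.0, 8.5]
width: 0.0473
finger_force: 30.0
```

Emit:
{"api": "nudge_tcp", "payload": {
  "plan": [
    [0.075, 0, 0, 0, 0],
    [0.075, 0, 0, 0, 0],
    [0.075, 0, 0, 0, 0],
    [0.075, 0, 0, 0, 0],
    [0.075, 0, 0, 0, 0],
    [0.075, 0, 0, -0.01, 0],
    [0.075, 0, 0, -0.03, 0],
    [0.075, 0, 0, -0.035, 0],
    [0.075, -0.01, 0, -0.035, 0],
    [0.075, -0.015, 0, -0.03, 0],
    [0.075, -0.015, 0, -0.015, 0],
    [0.075, -0.01, 0, 0, 0],
    [0.075, 0, 0, 0, 0],
    [0.075, 0, 0, 0, 0]
  ]
}}

```text
time: 8.83
tool_pos: [0.6275, -0.2569, 0.2144]
ee_rot: [-3.139, -0.002, 1.57]
wrist_force: [-0.7, -0.1, -0.3]
width: 0.0751
finger_force: 0.0
```

Run:
```python
from bench import robot, snapshot
import cv2,pickle
s=snapshot("wrist"); cv2.imwrite("pics/w3.png",s["color"]); pickle.dump(s,open("w3.pkl","wb"))
```

```text
(no output)
```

View pics/w3.png

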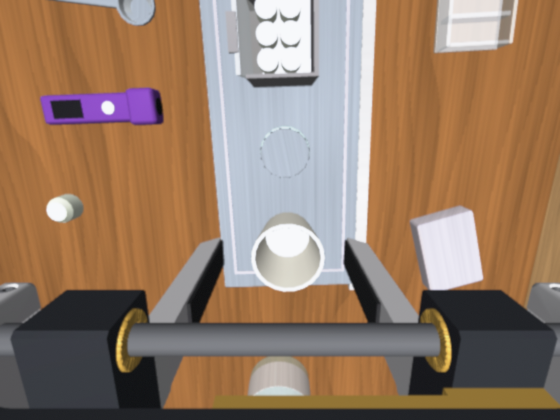

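The wrist view shows the lid circle, almost the shelf's colour, at (285,152) with a radius of about 25 px. The cup rim is at (288,256), the cover's top at (62,210), and the thermometer spans (43,110) to (161,106).

Run:
```python
from geo import *
W=pickle.load(open("w3.pkl","rb"));np.set_printoptions(precision=4,suppress=True)
for n,p,h in [("lid",(285,152),.112),("lid edge",(310,152),.112),("cup",(288,256.5),.116),("bin back -y",(317,76),.12),("bin -y near",(246,76),.12),("cover",(62,210),.027),("head",(161,106),.027),("tail",(43,110),.025),("button",(108,108),.027)]: print(n,atz(p,h,W))
print(tri(T(636,418),(62,210),C["top"],W),tri(S(156,103),(62,210),C["scene"],W),tri(T(509,328),(108,108),C["top"],W),tri(S(261,136),(108,108),C["scene"],W))
```

```text
lid [ 0.6285 -0.204   0.112 ]
lid edge [ 0.651 -0.204  0.112]
cup [ 0.6315 -0.3042  0.116 ]
bin back -y [ 0.6548 -0.1416  0.12  ]
bin -y near [ 0.5965 -0.1415  0.12  ]
cover [ 0.3533 -0.2821  0.027 ]
head [ 0.4888 -0.1602  0.027 ]
tail [ 0.3529 -0.1642  0.025 ]
button [ 0.4285 -0.1623  0.027 ]
[ 0.3459 -0.2852  0.0172] [ 0.3569 -0.2804  0.0316] [ 0.4281 -0.1634  0.0271] [ 0.4265 -0.1619  0.0233]
```

Emit:
{"api": "nudge_tcp", "payload": {
  "plan": [
    [0.07, -0.002, -0.02, 0, 0],
    [0.07, -0.003, -0.033, 0, 0],
    [0.07, -0.003, -0.033, 0, 0],
    [0.07, -0.003, -0.033, 0, 0],
    [0.07, -0.003, -0.033, 0, 0],
    [0.07, -0.003, -0.033, 0, 0],
    [0.07, -0.003, -0.033, 0, 0],
    [0.07, -0.003, -0.03, 0, 0],
    [0.07, -0.002, -0.02, 0, 0],
    [0.07, 0, -0.01, 0.01, 0],
    [0.07, 0, 0, 0, 0],
    [0.07, 0, 0, 0, 0]
  ]
}}

```text
time: 9.88
tool_pos: [0.3495, -0.2807, 0.2046]
ee_rot: [-3.14, -0.003, 1.571]
wrist_force: [0.7, 0.0, 0.3]
width: 0.0699
finger_force: 0.0
```

Run:
```python
from bench import robot, snapshot
from geo import *
s=snapshot("wrist"); cv2.imwrite("pics/w4.png",s["color"]); pickle.dump(s,open("w4.pkl","wb"))
E=s["extrinsics"];q=E@[.349,-.282,.027,1];u=K(s)@q[:3];u=u[:2]/u[2];print(u)
x,y=u.astype(int);i=s["color"][y-60:y+60,x-60:x+60]
cv2.imwrite("pics/w4c.png",cv2.resize(i,None,fx=4,fy=4))
m=(i.min(2)>130).astype(np.uint8);n,_,st,c=cv2.connectedComponentsWithStats(m)
for k in range(1,n):
  if st[k,4]>50: print(st[k],c[k]+[x-60,y-60])
```

```text
[283.3547684  192.80054225]
[ 44  45  28  30 665] [280.71879699 191.4962406 ]
```

View pics/w4c.png

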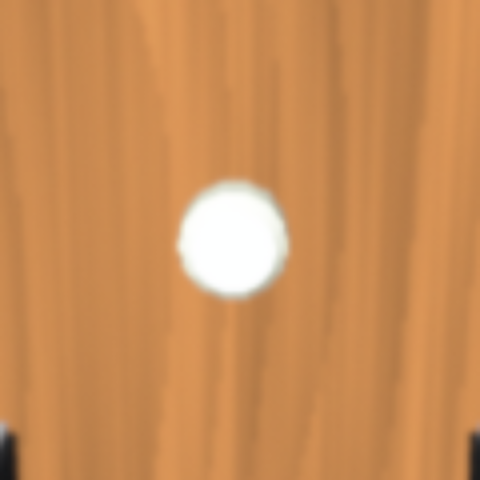

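The crop has the cover centred at full-image pixel (280.7,191.5), which puts it about 2.6 px (3 mm) nearer the robot than my estimate. Descending.

Emit:
{"api": "nudge_tcp", "payload": {
  "plan": [
    [0.06, -0.001, -0.003, 0.02, 0],
    [0.06, 0, 0, 0.035, 0],
    [0.06, 0, 0, 0.035, 0],
    [0.06, 0, 0, 0.035, 0],
    [0.06, 0, 0, 0.03, 0],
    [0.06, 0, 0, 0.02, 0],
    [0.06, 0, 0, 0.01, 0],
    [0.06, 0, 0, 0.006, 0],
    [0.06, 0, 0, 0, 0],
    [0.06, 0, 0, 0, 0]
  ]
}}

```text
time: 10.77
tool_pos: [0.3482, -0.2837, 0.0165]
ee_rot: [3.14, 0.001, 1.571]
wrist_force: [-0.0, -0.6, 0.1]
width: 0.0602
finger_force: 0.0
```

Emit:
{"api": "nudge_tcp", "payload": {
  "plan": [
    [0.06, 0.001, -0.001, 0.007, 0],
    [0.06, 0, 0, 0.004, 0],
    [0.06, 0, 0, 0, 0],
    [0.025, 0, 0, 0, 0],
    [0.025, 0, 0, 0, 0],
    [0.025, 0, 0, 0, 0],
    [0.025, 0, 0, 0, 0],
    [0.025, 0, 0, 0, 0],
    [0.025, 0, 0, 0, 0],
    [0.025, 0, 0, 0, 0]
  ]
}}

```text
time: 11.6
tool_pos: [0.3463, -0.2822, 0.0047]
ee_rot: [3.141, 0.0, 1.571]
wrist_force: [0.8, 0.3, 0.9]
width: 0.0324
finger_force: 30.0
```

Emit:
{"api": "nudge_tcp", "payload": {
  "plan": [
    [0.025, 0, 0, -0.01, 0],
    [0.025, 0, 0, -0.03, 0],
    [0.025, 0, 0, -0.035, 0],
    [0.025, 0, 0, -0.035, 0],
    [0.025, 0, 0, -0.035, 0],
    [0.025, 0.005, 0.02, -0.03, 0],
    [0.025, 0.009, 0.033, -0.01, 0],
    [0.025, 0.009, 0.033, 0, 0],
    [0.025, 0.009, 0.033, 0, 0],
    [0.025, 0.009, 0.033, 0, 0],
    [0.025, 0.009, 0.033, 0, 0],
    [0.025, 0.009, 0.033, 0, 0],
    [0.025, 0.009, 0.033, 0, 0],
    [0.025, 0.006, 0.022, 0, 0],
    [0.025, 0.003, 0.009, 0, 0],
    [0.025, 0, 0, 0, 0],
    [0.025, 0, 0, 0, 0]
  ]
}}

```text
time: 13.02
tool_pos: [0.6276, -0.2051, 0.1895]
ee_rot: [-3.14, 0.0, 1.571]
wrist_force: [0.3, -0.8, -0.4]
width: 0.0324
finger_force: 30.0
```

Run:
```python
from bench import robot, snapshot
import cv2,pickle
s=snapshot("wrist"); cv2.imwrite("pics/w5.png",s["color"]); pickle.dump(s,open("w5.pkl","wb"))
```

```text
(no output)
```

View pics/w5.png

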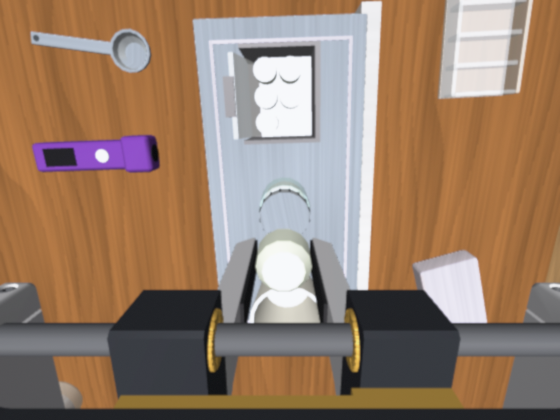

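Run:
```python
from geo import *
W=pickle.load(open("w5.pkl","rb"));np.set_printoptions(precision=4,suppress=True)
for n,p,h in [("lid l",(260,212),.112),("lid r",(310,212),.112),("lid top",(285,187),.112),("cover top",(284,270),.2118),("bowl",(130,50),.016),("hend",(36,38),.004),("button",(102,155),.027),("head",(156,153),.027),("tail",(36,158),.025)]: print(n,atz(p,h,W))
```

```text
lid l [ 0.6071 -0.2014  0.112 ]
lid r [ 0.6503 -0.2014  0.112 ]
lid top [ 0.6287 -0.1793  0.112 ]
cover top [ 0.6278 -0.206   0.2118]
bowl [ 0.4682 -0.0544  0.016 ]
hend [ 0.3644 -0.0403  0.004 ]
button [ 0.4285 -0.1611  0.027 ]
head [ 0.488 -0.159  0.027]
tail [ 0.3539 -0.1646  0.025 ]
```

Emit:
{"api": "nudge_tcp", "payload": {
  "plan": [
    [0.025, 0.001, 0.001, 0.015, 0],
    [0.025, 0, 0, 0.02, 0],
    [0.025, 0, 0, 0.015, 0],
    [0.025, 0, 0, 0.008, 0],
    [0.025, 0, 0, 0.004, 0],
    [0.025, 0, 0, 0.003, 0],
    [0.025, 0, 0, 0, 0],
    [0.025, 0, 0, 0, 0],
    [0.025, 0, 0, 0, 0]
  ]
}}

```text
time: 13.82
tool_pos: [0.6297, -0.2044, 0.1259]
ee_rot: [3.14, 0.001, 1.571]
wrist_force: [-0.0, 0.0, -1.2]
width: 0.0324
finger_force: 30.0
```

Emit:
{"api": "nudge_tcp", "payload": {
  "plan": [
    [0.025, 0, 0, 0.001, 0],
    [0.025, 0, 0, 0.001, 0],
    [0.025, 0, 0, 0, 0]
  ]
}}

```text
time: 14.07
tool_pos: [0.6292, -0.204, 0.1225]
ee_rot: [3.142, 0.0, 1.571]
wrist_force: [-1.1, -0.0, -0.4]
width: 0.0322
finger_force: 30.0
```

Emit:
{"api": "nudge_tcp", "payload": {
  "plan": [
    [0.025, 0, 0, 0.002, 0],
    [0.025, 0, 0, 0.002, 0],
    [0.025, 0, 0, 0, 0],
    [0.025, 0, 0, 0, 0]
  ]
}}

```text
time: 14.4
tool_pos: [0.6289, -0.204, 0.118]
ee_rot: [-3.141, -0.0, 1.571]
wrist_force: [-0.0, 0.9, -0.8]
width: 0.0328
finger_force: 30.0
```

Emit:
{"api": "nudge_tcp", "payload": {
  "plan": [
    [0.025, 0, 0, 0.001, 0],
    [0.025, 0, 0, 0, 0],
    [0.025, 0, 0, 0, 0]
  ]
}}

```text
time: 14.65
tool_pos: [0.6291, -0.2041, 0.1175]
ee_rot: [-3.142, 0.0, 1.571]
wrist_force: [-0.1, 0.1, -0.4]
width: 0.0321
finger_force: 30.0
```

Emit:
{"api": "nudge_tcp", "payload": {
  "plan": [
    [0.025, 0, 0, 0.001, 0],
    [0.025, 0, 0, 0, 0],
    [0.025, 0, 0, 0, 0]
  ]
}}

```text
time: 14.9
tool_pos: [0.6293, -0.2041, 0.1168]
ee_rot: [3.141, 0.0, 1.571]
wrist_force: [1.1, -1.1, 0.6]
width: 0.0325
finger_force: 30.0
```

Emit:
{"api": "nudge_tcp", "payload": {
  "plan": [
    [0.025, 0, 0, 0.001, 0],
    [0.025, 0, 0, 0, 0],
    [0.025, 0, 0, 0, 0]
  ]
}}

```text
time: 15.15
tool_pos: [0.6293, -0.2042, 0.1167]
ee_rot: [3.14, 0.001, 1.571]
wrist_force: [-0.5, 0.6, 5.8]
width: 0.0322
finger_force: 30.1
```

Emit:
{"api": "nudge_tcp", "payload": {
  "plan": [
    [0.055, 0, 0, 0, 0],
    [0.055, 0, 0, 0, 0],
    [0.055, 0, 0, 0, 0],
    [0.055, 0, 0, 0, 0],
    [0.055, 0, 0, -0.01, 0],
    [0.055, 0, 0, -0.03, 0],
    [0.055, 0, 0, -0.03, 0],
    [0.055, -0.01, 0, -0.02, 0],
    [0.055, -0.015, 0, 0, 0],
    [0.055, -0.015, 0, 0, 0],
    [0.055, -0.01, 0, 0, 0],
    [0.055, 0, 0, 0, 0],
    [0.055, 0, 0, 0, 0]
  ]
}}

```text
time: 16.23
tool_pos: [0.6281, -0.2546, 0.2026]
ee_rot: [-3.137, -0.002, 1.569]
wrist_force: [-0.4, -0.1, -0.8]
width: 0.0547
finger_force: 0.0
```

Run:
```python
from bench import robot, snapshot
import cv2,pickle
s=snapshot("wrist"); cv2.imwrite("pics/w6.png",s["color"]); pickle.dump(s,open("w6.pkl","wb"))
```

```text
(no output)
```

View pics/w6.png

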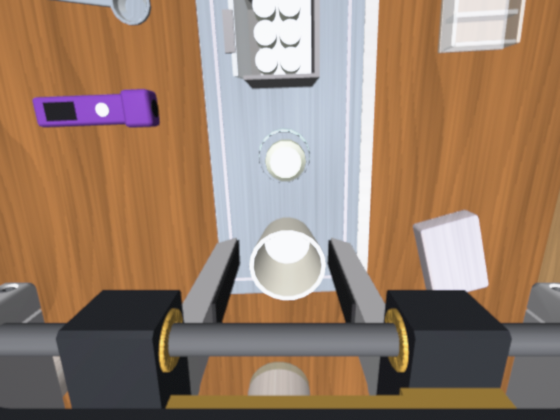

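The cover stands upright on the lid, with its top at (285,160) and the lid ring at (284,156). The thermometer comes next.

Emit:
{"api": "nudge_tcp", "payload": {
  "plan": [
    [0.06, 0.01, -0.025, 0, 0],
    [0.06, 0.015, -0.034, 0, 0],
    [0.06, 0.015, -0.034, 0, 0],
    [0.06, 0.015, -0.034, 0, 0],
    [0.06, 0.015, -0.034, 0, 0],
    [0.06, 0.014, -0.03, 0, 0],
    [0.06, 0.008, -0.019, 0, 0],
    [0.06, 0, 0, 0, 0]
  ]
}}

```text
time: 16.95
tool_pos: [0.4162, -0.1598, 0.2055]
ee_rot: [-3.141, -0.001, 1.572]
wrist_force: [0.7, -0.3, -0.0]
width: 0.0598
finger_force: 0.0
```

Emit:
{"api": "nudge_tcp", "payload": {
  "plan": [
    [0.06, 0, 0, 0, 0.1],
    [0.06, 0, 0, 0, 0.12],
    [0.06, 0, 0, 0, 0.12],
    [0.06, 0, 0, 0, 0.12],
    [0.06, 0, 0, 0, 0.12],
    [0.06, 0, 0, 0, 0.12],
    [0.06, 0, 0, 0, 0.12],
    [0.06, 0, 0, 0, 0.12],
    [0.06, 0, 0, 0, 0.12],
    [0.06, 0, 0, 0, 0.12],
    [0.06, 0, 0, 0, 0.12],
    [0.06, 0, 0, 0, 0.12],
    [0.06, 0, 0, 0, 0.116],
    [0.06, 0, 0, 0, 0],
    [0.06, 0, 0, 0, 0]
  ]
}}

```text
time: 18.2
tool_pos: [0.4196, -0.1619, 0.2049]
ee_rot: [-3.141, 0.001, 0.038]
wrist_force: [-0.1, -0.2, 0.2]
width: 0.0598
finger_force: 0.0
```

Run:
```python
from bench import robot, snapshot
from geo import *
s=snapshot("wrist"); cv2.imwrite("pics/w7.png",s["color"]); pickle.dump(s,open("w7.pkl","wb"))
h=cv2.cvtColor(s["color"],cv2.COLOR_BGR2HSV);m=cv2.inRange(h,(120,70,40),(150,255,255))
m=cv2.morphologyEx(m,cv2.MORPH_CLOSE,np.ones((15,15)))
n,_,st,c=cv2.connectedComponentsWithStats(m);k=1+st[1:,4].argmax();print(st[k],c[k])
c,_=cv2.findContours(m,0,1);c=max(c,key=cv2.contourArea);r=cv2.boxPoints(cv2.minAreaRect(c))
for p in r: print(p,atz(p,.026,s))
```

```text
[ 268  137   34  106 2923] [284.12966131 186.32398221]
[268. 137.] [ 0.48022573 -0.14133203  0.026     ]
[301. 137.] [ 0.48162961 -0.17858437  0.026     ]
[301. 242.] [ 0.35475182 -0.18531655  0.026     ]
[268. 242.] [ 0.35319688 -0.14442321  0.026     ]
```

View pics/w7.png

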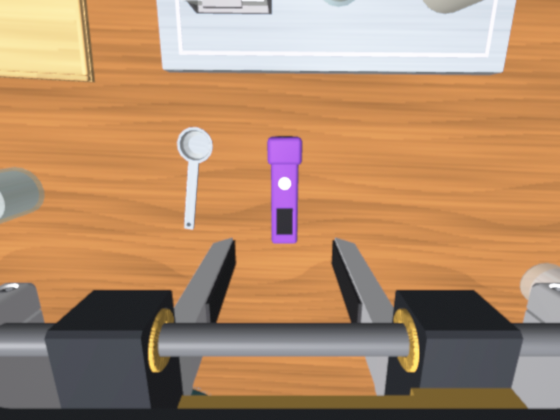

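The thermometer stands vertical in the picture at column 285, rows 137 to 242, between the fingers. The spoon bowl is at (195,146) and its handle end at (188,227). I'll descend and grip.

Emit:
{"api": "nudge_tcp", "payload": {
  "plan": [
    [0.06, -0.002, 0.001, 0.02, 0],
    [0.06, 0, 0, 0.035, 0],
    [0.06, 0, 0, 0.035, 0],
    [0.06, 0, 0, 0.035, 0],
    [0.06, 0, 0, 0.03, 0],
    [0.06, 0, 0, 0.02, 0],
    [0.06, 0, 0, 0.012, 0],
    [0.06, 0, 0, 0.008, 0],
    [0.06, 0, 0, 0.003, 0],
    [0.06, 0, 0, 0, 0],
    [0.025, 0, 0, 0, 0],
    [0.025, 0, 0, 0, 0],
    [0.025, 0, 0, 0, 0],
    [0.025, 0, 0, 0, 0],
    [0.025, 0, 0, 0, 0],
    [0.025, 0, 0, 0, 0],
    [0.025, 0, 0, 0, 0],
    [0.025, 0, 0, 0, 0]
  ]
}}

```text
time: 19.75
tool_pos: [0.4176, -0.1634, 0.0081]
ee_rot: [3.141, -0.001, 0.035]
wrist_force: [-0.7, 0.9, 4.0]
width: 0.0316
finger_force: 30.0
```

Emit:
{"api": "nudge_tcp", "payload": {
  "plan": [
    [0.025, 0, 0, -0.01, 0],
    [0.025, 0, 0, -0.03, 0],
    [0.025, 0, 0, -0.035, 0],
    [0.025, 0, 0, -0.035, 0],
    [0.025, 0, 0, -0.03, -0.05],
    [0.025, 0, 0, -0.01, -0.113],
    [0.025, 0, 0, 0, -0.113],
    [0.025, 0, 0, 0, -0.113],
    [0.025, 0, 0, 0, -0.113],
    [0.025, 0, 0, 0, -0.113],
    [0.025, 0, 0, 0, -0.113],
    [0.025, 0, 0, 0, -0.113],
    [0.025, 0, 0, 0, -0.113],
    [0.025, 0, 0, 0, -0.113],
    [0.025, 0, 0, 0, -0.113],
    [0.025, 0, 0, 0, -0.113],
    [0.025, 0, 0, 0, -0.113],
    [0.025, 0, 0, 0, -0.112],
    [0.025, 0, 0, 0, 0],
    [0.025, 0, 0, 0, 0]
  ]
}}

```text
time: 21.42
tool_pos: [0.4169, -0.163, 0.1574]
ee_rot: [-3.141, -0.0, 1.55]
wrist_force: [-1.0, 0.1, -0.6]
width: 0.0315
finger_force: 30.0
```

Emit:
{"api": "nudge_tcp", "payload": {
  "plan": [
    [0.025, 0.02, 0.009, 0, 0],
    [0.025, 0.03, 0.015, 0, 0],
    [0.025, 0.033, 0.017, 0, 0],
    [0.025, 0.033, 0.017, 0, 0],
    [0.025, 0.033, 0.017, 0, 0],
    [0.025, 0.033, 0.017, 0, 0],
    [0.025, 0.033, 0.017, 0, 0],
    [0.025, 0.033, 0.017, 0, 0],
    [0.025, 0.033, 0.017, 0, 0],
    [0.025, 0.033, 0.016, 0, 0],
    [0.025, 0.02, 0.01, 0, 0],
    [0.025, 0.01, 0.005, 0, 0],
    [0.025, 0, 0, 0, 0],
    [0.025, 0, 0, 0, 0]
  ]
}}

```text
time: 22.58
tool_pos: [0.597, 0.1771, 0.157]
ee_rot: [-3.14, 0.001, 1.552]
wrist_force: [-0.7, 0.1, -0.7]
width: 0.0316
finger_force: 30.0
```

Run:
```python
from bench import robot, snapshot
from geo import *
s=snapshot("wrist"); cv2.imwrite("pics/w8.png",s["color"]); pickle.dump(s,open("w8.pkl","wb"))
```

```text
(no output)
```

View pics/w8.png

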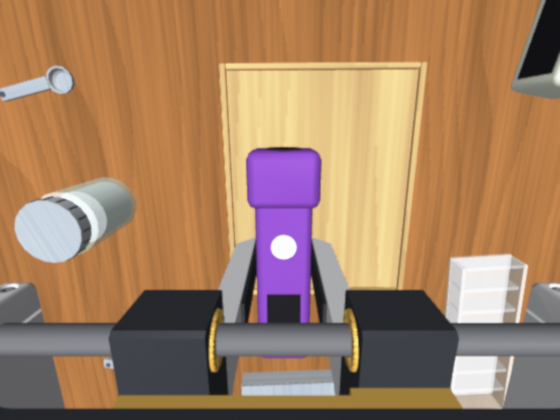

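The thermometer is level in the grip over the tray. The tray's left outer corners are at (220,65) and (425,65), and its right edge is near row 293.

Run:
```python
from geo import *
W=pickle.load(open("w8.pkl","rb"));np.set_printoptions(precision=4,suppress=True)
for p in [(220,65),(425,65),(236,293),(402,293)]: print(atz(p,.014,W))
```

```text
[0.5384 0.3095 0.014 ]
[0.7347 0.3056 0.014 ]
[0.5389 0.0638 0.014 ]
[0.7332 0.0602 0.014 ]
```

Emit:
{"api": "nudge_tcp", "payload": {
  "plan": [
    [0.025, 0.008, -0.008, 0.015, 0],
    [0.025, 0, 0, 0.03, 0],
    [0.025, 0, 0, 0.035, 0],
    [0.025, 0, 0, 0.025, 0],
    [0.025, 0, 0, 0.015, 0],
    [0.025, 0, 0, 0.007, 0],
    [0.025, 0, 0, 0.004, 0],
    [0.025, 0, 0, 0.003, 0],
    [0.025, 0, 0, 0, 0],
    [0.025, 0, 0, 0, 0]
  ]
}}

```text
time: 23.47
tool_pos: [0.5905, 0.1857, 0.0251]
ee_rot: [3.139, -0.0, 1.552]
wrist_force: [-0.4, 0.5, -1.1]
width: 0.0321
finger_force: 30.0
```

Emit:
{"api": "nudge_tcp", "payload": {
  "plan": [
    [0.025, 0, 0, 0.002, 0],
    [0.025, 0, 0, 0, 0],
    [0.025, 0, 0, 0, 0]
  ]
}}

```text
time: 23.72
tool_pos: [0.5898, 0.186, 0.022]
ee_rot: [3.141, -0.0, 1.553]
wrist_force: [-0.4, -0.3, -1.5]
width: 0.0316
finger_force: 30.0
```

Emit:
{"api": "nudge_tcp", "payload": {
  "plan": [
    [0.025, 0, 0, 0.003, 0],
    [0.025, 0, 0, 0.002, 0],
    [0.025, 0, 0, 0.001, 0],
    [0.025, 0, 0, 0, 0],
    [0.025, 0, 0, 0, 0]
  ]
}}

```text
time: 24.13
tool_pos: [0.5893, 0.1858, 0.0151]
ee_rot: [-3.141, 0.0, 1.553]
wrist_force: [-0.3, 0.5, -0.8]
width: 0.0316
finger_force: 30.0
```

Emit:
{"api": "nudge_tcp", "payload": {
  "plan": [
    [0.025, 0, 0, 0.001, 0],
    [0.025, 0, 0, 0, 0],
    [0.025, 0, 0, 0, 0]
  ]
}}

```text
time: 24.38
tool_pos: [0.5895, 0.1858, 0.0145]
ee_rot: [3.142, 0.0, 1.553]
wrist_force: [1.3, -1.1, -0.8]
width: 0.0312
finger_force: 30.0
```

Emit:
{"api": "nudge_tcp", "payload": {
  "plan": [
    [0.025, 0, 0, 0.001, 0],
    [0.025, 0, 0, 0, 0],
    [0.025, 0, 0, 0, 0]
  ]
}}

```text
time: 24.63
tool_pos: [0.5897, 0.1859, 0.0142]
ee_rot: [3.141, -0.0, 1.553]
wrist_force: [-1.9, 0.2, 3.9]
width: 0.0321
finger_force: 30.0
```

Emit:
{"api": "nudge_tcp", "payload": {
  "plan": [
    [0.055, 0, 0, 0, 0],
    [0.055, 0, 0, 0, 0],
    [0.055, 0, 0, 0, 0],
    [0.055, 0, 0, 0, 0],
    [0.055, 0, 0, -0.01, 0],
    [0.055, 0, 0, -0.03, 0],
    [0.055, 0, 0, -0.035, 0],
    [0.055, 0, 0, -0.035, 0],
    [0.055, 0, 0, -0.035, 0],
    [0.055, 0, 0, -0.035, 0],
    [0.055, 0, 0, 0, 0]
  ]
}}

```text
time: 25.55
tool_pos: [0.5932, 0.1868, 0.2044]
ee_rot: [3.125, -0.004, 1.553]
wrist_force: [-0.1, 0.7, 2.3]
width: 0.055
finger_force: 0.0
```

Run:
```python
from geo import *
W=pickle.load(open("w7.pkl","rb"));np.set_printoptions(precision=4,suppress=True)
a,b=atz((195,146),.016,W),atz((188,228),.003,W);print(a,b,tri(T(398,287),(195,146),C["top"],W),np.arctan2(*(a-b)[1::-1]))
print(tri(T(385,340),(191,187),C["top"],W))
```

```text
[ 0.4662 -0.0557  0.016 ] [ 0.3595 -0.0389  0.003 ] [ 0.4661 -0.0575  0.0212] -0.15647977638777244
[ 0.4153 -0.0464  0.0076]
```

Emit:
{"api": "nudge_tcp", "payload": {
  "plan": [
    [0.05, -0.018, -0.012, 0, 0],
    [0.05, -0.03, -0.02, 0, 0],
    [0.05, -0.03, -0.02, 0, 0],
    [0.05, -0.03, -0.02, 0, 0],
    [0.05, -0.03, -0.02, 0, 0],
    [0.05, -0.03, -0.02, 0, 0],
    [0.05, -0.03, -0.02, 0, 0],
    [0.05, -0.03, -0.018, 0, 0],
    [0.05, -0.011, -0.007, 0, 0],
    [0.05, 0, 0, 0, 0]
  ]
}}

```text
time: 26.38
tool_pos: [0.4269, -0.0523, 0.1941]
ee_rot: [3.141, 0.001, 1.549]
wrist_force: [-0.1, 0.2, -0.6]
width: 0.0499
finger_force: 0.0
```

Emit:
{"api": "nudge_tcp", "payload": {
  "plan": [
    [0.05, 0, 0, 0, 0.116],
    [0.05, 0, 0, 0, 0.122],
    [0.05, 0, 0, 0, 0.122],
    [0.05, 0, 0, 0, 0.122],
    [0.05, 0, 0, 0, 0.122],
    [0.05, 0, 0, 0, 0.122],
    [0.05, 0, 0, 0, 0.122],
    [0.05, 0, 0, 0, 0.122],
    [0.05, 0, 0, 0, 0.122],
    [0.05, 0, 0, 0, 0.122],
    [0.05, 0, 0, 0, 0.122],
    [0.05, 0, 0, 0, 0.122],
    [0.05, 0, 0, 0, 0.122],
    [0.05, 0, 0, 0, 0.12],
    [0.05, 0, 0, 0, 0],
    [0.05, 0, 0, 0, 0]
  ]
}}

```text
time: 27.72
tool_pos: [0.4286, -0.0496, 0.1935]
ee_rot: [-3.141, -0.0, -0.143]
wrist_force: [-0.3, 0.3, -0.3]
width: 0.0504
finger_force: 0.0
```

Run:
```python
from bench import robot, snapshot
from geo import *
s=snapshot("wrist"); cv2.imwrite("pics/w9.png",s["color"]); pickle.dump(s,open("w9.pkl","wb"))
cv2.imwrite("pics/w9c.png",cv2.resize(s["color"][100:260,160:400],None,fx=3,fy=3))
```

```text
(no output)
```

View pics/w9c.png

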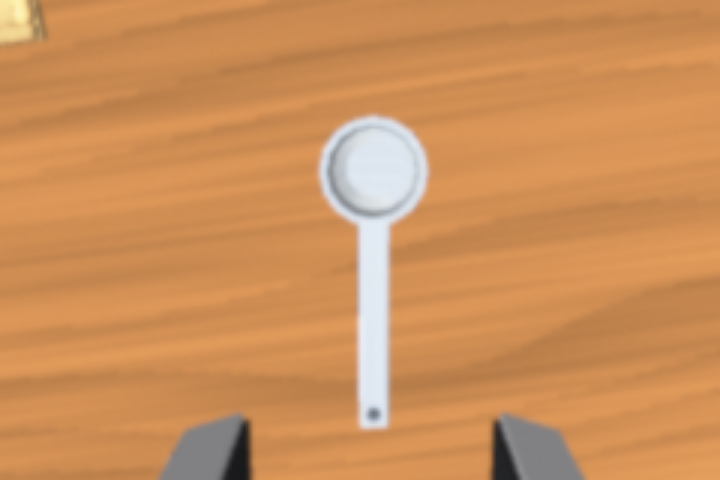

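The handle lies straight along the tool axis at column 284.7, and the bowl centre is at (284.7,156.7).

```bash
python3 -c "
from geo import *
W=pickle.load(open('w9.pkl','rb'));a=atz((284.7,156.7),.016,W);b=atz((284.7,242.5),.003,W);d=(a-b)[:2];d/=np.linalg.norm(d);print(a,b,a[:2]-.039*d,b[:2]+.07*d,np.arctan2(d[1],d[0]))"
```

```text
[ 0.46745064 -0.05590648  0.016     ] [ 0.35814142 -0.04026487  0.003     ] [ 0.4288439  -0.05038204] [ 0.42743558 -0.05018052] -0.14213019950712136
```

Emit:
{"api": "nudge_tcp", "payload": {
  "plan": [
    [0.05, 0, 0, 0.02, 0],
    [0.05, 0, 0, 0.035, 0],
    [0.05, 0, 0, 0.035, 0],
    [0.05, 0, 0, 0.035, 0],
    [0.05, 0, 0, 0.025, 0],
    [0.05, 0, 0, 0.015, 0],
    [0.05, 0, 0, 0.008, 0],
    [0.05, 0, 0, 0.004, 0],
    [0.05, 0, 0, 0, 0],
    [0.05, 0, 0, 0, 0]
  ]
}}

```text
time: 28.6
tool_pos: [0.4293, -0.0505, 0.0176]
ee_rot: [3.141, -0.002, -0.147]
wrist_force: [0.2, 0.6, 0.2]
width: 0.0501
finger_force: 0.0
```

Emit:
{"api": "nudge_tcp", "payload": {
  "plan": [
    [0.05, 0, 0, 0.007, 0],
    [0.05, 0, 0, 0.004, 0],
    [0.05, 0, 0, 0.002, 0],
    [0.05, 0, 0, 0, 0],
    [0.05, 0, 0, 0, 0]
  ]
}}

```text
time: 29.02
tool_pos: [0.4282, -0.0503, 0.0034]
ee_rot: [3.142, 0.0, -0.147]
wrist_force: [0.7, 0.6, 0.3]
width: 0.0497
finger_force: 0.0
```

Emit:
{"api": "nudge_tcp", "payload": {
  "plan": [
    [0.03, 0, 0, 0, 0],
    [0.005, 0, 0, 0, 0],
    [0.005, 0, 0, 0, 0],
    [0.005, 0, 0, 0, 0],
    [0.005, 0, 0, 0, 0],
    [0.005, 0, 0, 0, 0],
    [0.005, 0, 0, 0, 0],
    [0.005, 0, 0, 0, 0],
    [0.005, 0, 0, 0, 0]
  ]
}}

```text
time: 29.77
tool_pos: [0.4282, -0.0503, 0.0035]
ee_rot: [3.142, -0.0, -0.147]
wrist_force: [0.8, 0.3, 1.0]
width: 0.0117
finger_force: 30.0
```

Emit:
{"api": "nudge_tcp", "payload": {
  "plan": [
    [0.005, 0, 0, -0.01, 0],
    [0.005, 0, 0, -0.03, 0],
    [0.005, 0, 0, -0.035, 0],
    [0.005, 0, 0, -0.035, -0.05],
    [0.005, 0, 0, -0.03, -0.12],
    [0.005, 0, 0, -0.01, -0.12],
    [0.005, 0, 0, 0, -0.12],
    [0.005, 0, 0, 0, -0.12],
    [0.005, 0, 0, 0, -0.12],
    [0.005, 0, 0, 0, -0.12],
    [0.005, 0, 0, 0, -0.12],
    [0.005, 0, 0, 0, -0.12],
    [0.005, 0, 0, 0, -0.12],
    [0.005, 0, 0, 0, -0.12],
    [0.005, 0, 0, 0, -0.12],
    [0.005, 0, 0, 0, -0.12],
    [0.005, 0, 0, 0, -0.12],
    [0.005, 0, 0, 0, -0.09],
    [0.005, 0, 0, 0, 0],
    [0.005, 0, 0, 0, 0]
  ]
}}

```text
time: 31.43
tool_pos: [0.4282, -0.0503, 0.154]
ee_rot: [3.141, 0.0, 1.55]
wrist_force: [0.7, 0.7, -0.0]
width: 0.0111
finger_force: 30.0
```

Emit:
{"api": "nudge_tcp", "payload": {
  "plan": [
    [0.005, 0.015, 0.016, 0, 0],
    [0.005, 0.025, 0.026, 0, 0],
    [0.005, 0.026, 0.027, 0, 0],
    [0.005, 0.026, 0.027, 0, 0],
    [0.005, 0.026, 0.027, 0, 0],
    [0.005, 0.026, 0.027, 0, 0],
    [0.005, 0.026, 0.027, 0, 0],
    [0.005, 0.026, 0.027, 0, 0],
    [0.005, 0.022, 0.022, 0, 0],
    [0.005, 0.017, 0.016, 0, 0],
    [0.005, 0.008, 0.009, 0, 0],
    [0.005, 0, 0, 0, 0],
    [0.005, 0, 0, 0, 0]
  ]
}}

```text
time: 32.52
tool_pos: [0.6834, 0.1883, 0.1527]
ee_rot: [-3.14, 0.001, 1.552]
wrist_force: [0.3, 0.2, -0.2]
width: 0.0114
finger_force: 30.0
```

Run:
```python
from bench import robot, snapshot
from geo import *
s=snapshot("wrist"); cv2.imwrite("pics/w10.png",s["color"]); pickle.dump(s,open("w10.pkl","wb"))
```

```text
(no output)
```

View pics/w10.png

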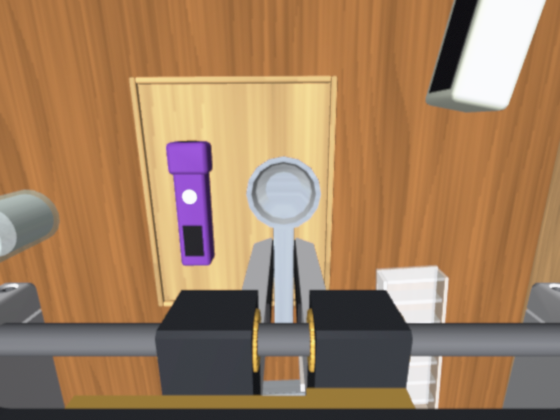

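The spoon is held level and lengthwise over the far half. The thermometer lies in the near half at about (191,203), parallel to the tray's long sides.

Emit:
{"api": "nudge_tcp", "payload": {
  "plan": [
    [0.005, 0, 0, 0.015, 0],
    [0.005, 0, 0, 0.03, 0],
    [0.005, 0, 0, 0.035, 0],
    [0.005, 0, 0, 0.025, 0],
    [0.005, 0, 0, 0.015, 0],
    [0.005, 0, 0, 0.007, 0],
    [0.005, 0, 0, 0.004, 0],
    [0.005, 0, 0, 0.003, 0],
    [0.005, 0, 0, 0.002, 0],
    [0.005, 0, 0, 0, 0],
    [0.005, 0, 0, 0, 0]
  ]
}}

```text
time: 33.48
tool_pos: [0.6843, 0.1882, 0.019]
ee_rot: [3.139, -0.0, 1.553]
wrist_force: [0.1, 0.6, -1.1]
width: 0.0116
finger_force: 30.0
```

Emit:
{"api": "nudge_tcp", "payload": {
  "plan": [
    [0.005, 0, 0, 0.002, 0],
    [0.005, 0, 0, 0.002, 0],
    [0.005, 0, 0, 0, 0],
    [0.005, 0, 0, 0, 0]
  ]
}}

```text
time: 33.82
tool_pos: [0.6834, 0.1881, 0.0132]
ee_rot: [-3.141, 0.0, 1.553]
wrist_force: [-0.2, 0.1, -1.0]
width: 0.0115
finger_force: 30.0
```

Emit:
{"api": "nudge_tcp", "payload": {
  "plan": [
    [0.005, 0, 0, 0.001, 0],
    [0.005, 0, 0, 0.001, 0],
    [0.005, 0, 0, 0.001, 0],
    [0.005, 0, 0, 0, 0],
    [0.005, 0, 0, 0, 0]
  ]
}}

```text
time: 34.23
tool_pos: [0.6834, 0.1881, 0.0102]
ee_rot: [-3.141, 0.0, 1.553]
wrist_force: [-0.3, -0.0, 0.3]
width: 0.011
finger_force: 30.0
```

Emit:
{"api": "nudge_tcp", "payload": {
  "plan": [
    [0.005, 0, 0, 0.001, 0],
    [0.005, 0, 0, 0, 0],
    [0.005, 0, 0, 0, 0]
  ]
}}

```text
time: 34.48
tool_pos: [0.6837, 0.1882, 0.0096]
ee_rot: [3.141, -0.0, 1.553]
wrist_force: [0.6, -0.5, -0.6]
width: 0.0116
finger_force: 30.0
```

Now release, rise, and back off so the top camera has a clear view.

Emit:
{"api": "nudge_tcp", "payload": {
  "plan": [
    [0.035, 0, 0, 0, 0],
    [0.035, 0, 0, 0, 0],
    [0.035, 0, 0, 0, 0],
    [0.035, 0, 0, 0, 0],
    [0.035, 0, 0, -0.01, 0],
    [0.035, 0, 0, -0.03, 0],
    [0.035, 0, 0, -0.035, 0],
    [0.035, 0, 0, -0.035, 0],
    [0.035, 0, 0, -0.035, 0],
    [0.035, 0, -0.03, -0.035, 0],
    [0.035, 0, -0.035, 0, 0],
    [0.035, 0, -0.035, 0, 0],
    [0.035, 0, -0.035, 0, 0],
    [0.035, 0, -0.035, 0, 0],
    [0.035, 0, -0.035, 0, 0],
    [0.035, 0, -0.035, 0, 0],
    [0.035, 0, 0, 0, 0],
    [0.035, 0, 0, 0, 0]
  ]
}}

```text
time: 35.98
tool_pos: [0.4454, 0.1926, 0.1874]
ee_rot: [3.139, -0.001, 1.554]
wrist_force: [0.1, 0.6, -0.9]
width: 0.035
finger_force: 0.0
```

Run:
```python
from bench import robot, snapshot
from geo import *
A=[]
for n in("top","scene"):
    s=snapshot(n);A.append(s["color"]);pickle.dump(s,open(f"{n}9.pkl","wb"))
t=cv2.resize(A[0][110:320,120:470],(760,456),interpolation=cv2.INTER_CUBIC)[:290];u=cv2.resize(A[1][180:330,95:455],(720,300),interpolation=cv2.INTER_CUBIC)
cv2.imwrite("pics/fin.png",np.vstack([t,cv2.copyMakeBorder(u,0,0,0,40,0)]))
```

```text
(no output)
```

View pics/fin.png

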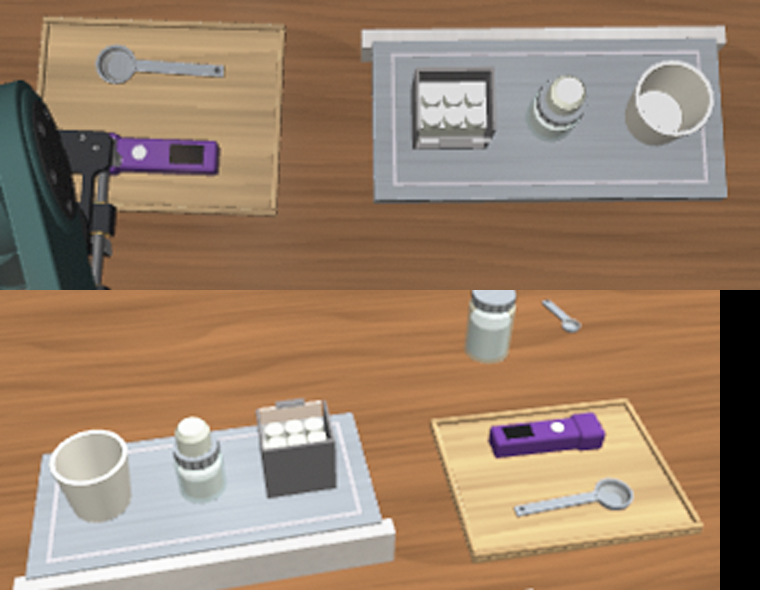

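The final views show the jar upright between bin and cup with the cover on its lid, the thermometer in the near half and the spoon in the far half. In the top crop the bowl is at (116,64), the handle end at (223,71), the cover at (568,93) and the thermometer's tail at (218,157).

Run:
```python
from geo import *
np.set_printoptions(precision=4,suppress=True)
Q=lambda x,y:(120+x/2.1714,110+y/2.1714); U=lambda x,y:(95+x/2,180+(y-290)/2)
print("bowl",atz(Q(116,64),.022),"end",atz(Q(224,71),.009),"cover",atz(Q(568,93),.139),tri(Q(568,93),U(192,427)))
print("therm tail",atz(Q(218,157),.03),"btn",atz(Q(139,153),.033),tri(Q(139,153),U(557,428)))
print("tray far edge mid",atz(Q(165,22),.014),"near",atz(Q(155,211),.014),"right",atz(Q(280,120),.014))
```

```text
bowl [0.6838 0.2262 0.022 ] end [0.6828 0.1178 0.009 ] cover [ 0.6259 -0.2067  0.139 ] [ 0.6274 -0.2067  0.1344]
therm tail [0.5871 0.1176 0.03  ] btn [0.5888 0.1957 0.033 ] [0.5898 0.197  0.0298]
tray far edge mid [0.7324 0.18   0.014 ] near [0.5343 0.1804 0.014 ] right [0.6306 0.0584 0.014 ]
```

```bash
python3 -c "
from bench import robot, snapshot
print(robot.close_job())"
```

```text
the job is handed in; nothing more can be done
None
```

I set out the fever kit in the order asked and handed the job in at about 36 s; my last camera check put every piece within tolerance, but the hand-in returned no verdict.

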